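# Feel the end float of winder spindles and pull out the worn ones

## Task

The spindle units of the microfilm winder (two or three of them) stand in the test track: push every spindle fully home by its knob, and only when all are home pull every one fully out to its outer stop, leaving them all out until the last has been pulled, so that their end float can be compared. A unit whose spindle travels more than 8 mm between its stops is worn: set it down upright in the repair tray; leave each sound unit standing in the track with its spindle pushed fully home again. Do not disturb the other things on the table.

Things in the scene. Friction and masses are not known exactly. Their poses are not given: they have to be found in the camera images.
- track: fixed test track: steel plate 118 (x) x 550 (y) mm, 10 mm thick, with a lip all round rising 10 mm above the plate. The units stand on the plate in the channel, 102 mm wide in x, knobs to -x; the lips hold the 100 mm feet against pushing and pulling, with about 2 mm of play. Origin: centre of the underside; y along the track
- tray: fixed grey open repair tray, empty at the start, 240 (x) x 220 (y) mm outside, on rubber feet: top of its floor 11 mm, rim 36 mm above the table, walls 5 mm thick; room for two units side by side with their spindles along x. Origin: centre of the underside
- unit_a: spindle unit (None if absent), all look alike: grey block on a foot, 0.7 to 0.9 kg, free to slide along y in the track. Origin: centre of the foot's underside, z up, -x the knob end. Foot 100 (x) x 56 (y) x 8 mm; block 64 (x) x 44 (y) mm, z = 8 to 66 mm, lifted by its two flat sides 44 mm apart. The spindle lies along x, 42 mm above the underside, and comes out at -x only.
- shaft_a (a joint): travel of this unit's spindle, m: 0 = fully home at the inner stop, grows as the knob is pulled out (unit -x). Outer stop, hidden inside: about 5 mm in a sound unit, about 14 mm in a worn one; nothing outside shows which. Stays where left (1.5 N friction, no spring); a few newtons more tell a stop. None if absent.
- knob_a (a point): centre of this unit's knob, a black cylinder 28 mm across and 20 mm long with its axis along the spindle; 74 mm from the unit's centre towards -x when home; room to grip it from above
- unit_b: spindle unit (None if absent), all look alike: grey block on a foot, 0.7 to 0.9 kg, free to slide along y in the track. Origin: centre of the foot's underside, z up, -x the knob end. Foot 100 (x) x 56 (y) x 8 mm; block 64 (x) x 44 (y) mm, z = 8 to 66 mm, lifted by its two flat sides 44 mm apart. The spindle lies along x, 42 mm above the underside, and comes out at -x only.
- shaft_b (a joint): travel of this unit's spindle, m: 0 = fully home at the inner stop, grows as the knob is pulled out (unit -x). Outer stop, hidden inside: about 5 mm in a sound unit, about 14 mm in a worn one; nothing outside shows which. Stays where left (1.5 N friction, no spring); a few newtons more tell a stop. None if absent.
- knob_b (a point): centre of this unit's knob, a black cylinder 28 mm across and 20 mm long with its axis along the spindle; 74 mm from the unit's centre towards -x when home; room to grip it from above
- unit_c: spindle unit (None if absent), all look alike: grey block on a foot, 0.7 to 0.9 kg, free to slide along y in the track. Origin: centre of the foot's underside, z up, -x the knob end. Foot 100 (x) x 56 (y) x 8 mm; block 64 (x) x 44 (y) mm, z = 8 to 66 mm, lifted by its two flat sides 44 mm apart. The spindle lies along x, 42 mm above the underside, and comes out at -x only.
- shaft_c (a joint): travel of this unit's spindle, m: 0 = fully home at the inner stop, grows as the knob is pulled out (unit -x). Outer stop, hidden inside: about 5 mm in a sound unit, about 14 mm in a worn one; nothing outside shows which. Stays where left (1.5 N friction, no spring); a few newtons more tell a stop. None if absent.
- knob_c (a point): centre of this unit's knob, a black cylinder 28 mm across and 20 mm long with its axis along the spindle; 74 mm from the unit's centre towards -x when home; room to grip it from above
- unit_d: spindle unit (None if absent), all look alike: grey block on a foot, 0.7 to 0.9 kg, free to slide along y in the track. Origin: centre of the foot's underside, z up, -x the knob end. Foot 100 (x) x 56 (y) x 8 mm; block 64 (x) x 44 (y) mm, z = 8 to 66 mm, lifted by its two flat sides 44 mm apart. The spindle lies along x, 42 mm above the underside, and comes out at -x only.
- shaft_d (a joint): travel of this unit's spindle, m: 0 = fully home at the inner stop, grows as the knob is pulled out (unit -x). Outer stop, hidden inside: about 5 mm in a sound unit, about 14 mm in a worn one; nothing outside shows which. Stays where left (1.5 N friction, no spring); a few newtons more tell a stop. None if absent.
- knob_d (a point): centre of this unit's knob, a black cylinder 28 mm across and 20 mm long with its axis along the spindle; 74 mm from the unit's centre towards -x when home; room to grip it from above
- stapler: bystander, to be left alone: desk stapler, 34x138x53 mm. Origin: centre of the underside
- jar: bystander, to be left alone: small jar with black lid, 56 mm across, 55 mm tall. Origin: centre of the underside
- tape_roll: bystander, to be left alone: roll of tape lying flat, 93 mm across, 25 mm tall. Origin: centre of the underside
- tape_measure: bystander, to be left alone: pocket tape measure, 33x78x60 mm. Origin: centre of the underside
- glue_stick: bystander, to be left alone: standing glue stick, 26 mm across, 97 mm tall. Origin: centre of the underside
- marker: bystander, to be left alone: felt marker lying down, 19x136x21 mm. Origin: centre of the underside

How it is judged (in metres and radians):
On the way, in this order (a step that is already met when the one before it is completed fails the run):
1. every spindle is pushed fully home at the same time (within 1.4 mm of the inner stop) (value of joint each of shaft_a, shaft_b, shaft_c, shaft_d below 0.0014 m), for 0.2 s.
2. then every spindle is pulled fully out at the same time (within 1.4 mm of its outer stop) (value of joint each of shaft_a, shaft_c above 0.0036 m and value of joint each of shaft_b, shaft_d above 0.0126 m), for 0.2 s.
At the end, for the whole second after the job is handed in: Every unit with more than 8 mm of end float stands upright (within 0.1 rad) on the floor of the repair tray, its foot inside the walls, and at rest; every other unit stands upright on the plate of the test track between its lips, with its spindle within 1.4 mm of fully home (x of unit_a in the frame of track between -0.006 and 0.006 m and y of unit_a in the frame of track between -0.255 and 0.255 m and z of each of unit_a, unit_c in the frame of track below 0.015 m and angle between each of unit_a, unit_b, unit_c, unit_d's own z axis and vertical below 0.1 rad and linear speed of each of unit_a, unit_b, unit_c, unit_d below 0.02 m/s and value of joint each of shaft_a, shaft_c below 0.0014 m and x of unit_b in the frame of tray between -0.085 and 0.085 m and y of unit_b in the frame of tray between -0.092 and 0.092 m and z of each of unit_b, unit_d in the frame of tray below 0.018 m and x of unit_c in the frame of track between -0.006 and 0.006 m and y of unit_c in the frame of track between -0.255 and 0.255 m and x of unit_d in the frame of tray between -0.085 and 0.085 m and y of unit_d in the frame of tray between -0.092 and 0.092 m); the robot touches nothing.
It fails at once if a bystander is moved more than 30 mm (distance of any of stapler, jar, tape_roll, tape_measure, glue_stick, marker from where it was at the start of the episode above 0.03 m).
It fails at once if a unit is tipped over (more than 0.6 rad) (angle between any of unit_a, unit_b, unit_c, unit_d's own z axis and vertical above 0.6 rad).
Of unit_a, unit_b, unit_c, unit_d only 2 to 3 are there at a start; the rules pass over those that are not, and their reading is None.
At some moment in a run one of unit_a, unit_b, unit_c, unit_d may be knocked a few centimetres aside while the robot is not near it.
It also fails if it takes over 210 s, if anything falls off the work surface, if the arm or the gripper's body presses on something with over 40 N, if the wrist force passes 120 N, or if a joint passes its speed limit or range.

## Robot

A 6-joint arm with a two-finger parallel gripper is mounted at the origin on the work surface; the furniture and walls round the work are solid. World frame = base frame: x ahead of the robot, y to its left, z up, the work surface at z = 0. Lengths are in m, angles in degrees, forces in N, time in s.
With the tool pointing down it reaches from about 0.375 to 0.9 m from the base axis. Payload 3.1 kg.
Tool frame: the origin (TCP) lies midway between the tips of the shut fingers; the grasp point (between the pads) lies 19 mm behind it; z points along the fingers, y is the line along which they close (so a half turn about z gives the same grasp; the last joint's range is limited). The gripper opens to 85 mm and grips with 20 to 120 N. Pads are 22 mm wide; open, the fingers measure 114 mm over their backs; the gripper's body (76 mm by 85 mm) begins 54 mm behind the grasp point. The pads swing forward as they close: fully open they stand 13 mm farther back than shut.
Start: joints at [60.075, 30.224, 82.088, -0, 67.689, -10.227], TCP at [0.211, 0.588, 0.231] pointing down, gripper open.
Joint ranges: [-176.69, 176.69], [-43.24, 126.21], [12.49, 139.97], [-82, 262], [0, 151.66], [-163.58, 163.58]. Speed limits (degrees/s): [159.86, 159.86, 180, 180, 180, 180].

## Interface

Orientations are given as [roll, pitch, yaw] about the fixed x, y, z axes, in that order (R = Rz(yaw) Ry(pitch) Rx(roll)).
In Python, from bench import * gives the robot as it stands. The module is installed in compiled form; this text tells all that it offers.
- The arm moves only by the tool apply_moves, never from a script. Its argument "deltas" is a list of rows, each a list of 7 numbers: the shift along the world's x, y, z as a fraction of full scale, then the turn, a rotation vector about the world's x, y, z as a fraction of full scale, then the opening, from 0 (shut) to 1 (fully open). A call has 1 to 5 rows; each row is the pose to reach, as a shift and turn from the pose commanded when the call began; what a row does not reach only later rows make up. Full scale, the value 1, is 0.12 m for a shift and 30 degrees for a turn. A row lasts 1/12 s, in which the tool goes at most 41.7 mm and 7.16 degrees, less where a joint would pass 70% of its speed; a pose out of reach is approached as far as the arm can. A call with a number of a shift or a turn outside -1 to 1 is refused whole. A call with a gripper value outside its range is refused whole. The fingers move at their own pace and stop on an object; "squeeze" is the grip in N (left out, the last holds). Time passes only in rows, so rows that repeat a pose let the fingers close. It gives the time, the measured TCP pose, the force, the opening and the grip force at its end, in the units of the state.
- read_state(): the state, without advancing time (a new reading comes with each control period).
- camera(name): name is "scene" or "top"; returns a dict with "color" (384x512x3 uint8, red, green, blue), "depth" (384x512 float32, m along the optical axis (not along the pixel's ray), 0 where there is no reading), "intrinsics" (3x3 intrinsics, pixels), "R" (3x3) and "t" (3): a world point X has camera coordinates R X + t. Camera axes: x right, y down, z forward; pixel columns grow to the right and rows downward; lengths in m; the calibration is good to about 2 mm. A picture is of the moment at which its call begins.
- hand_in(): hands the job in; it is judged then, once.
The state is a dict: "time": time; "joint_positions": joint angles; "joint_vel": joint speeds; "joint_torque": joint torques, N m; "tcp_pos": TCP position; "ee_rot": TCP orientation; "force": force on the tool from outside, world axes, zero at the start; "moment": the same for the moment, N m; "width": opening from 0.0 (shut) to 1.0 (fully open); "finger_force": force on a finger pad.
Only numpy, scipy, OpenCV 4.12 (cv2) and the standard library are available. Lean on these libraries where they do the work, as an engineer would, in place of code of your own. Each camera call takes 0.05 s, during which the arm holds its last target. There are 200 camera calls.

## Working session

There is one attempt and no reset: what is moved stays moved. The work goes in short steps, Python scripts to look and compute and a tool call to move; the robot and the scene stay as the last step left them, time stands still between calls to the robot, and variables do not carry over. Pictures are saved under pics/ and viewed, at most 14 in all, crops included, and the job is handed in when it is done.

Besides the shell and the picture viewer there is one more tool, called after "Call:" by a JSON object that holds its "fn" and its "kwargs", one argument or row to a line. apply_moves: Moves the arm, as the interface text tells. Shift numbers are shares of 0.12 m and turn numbers shares of 30 degrees, none past 1 either way. Its arguments: {"type":"object","properties":{"deltas":{"type":"array"},"squeeze":{"type":"number"}},"required":["deltas"]}

```bash
mkdir -p pics
cat > h.py <<'E'
from bench import *
import numpy as np, cv2
def cloud(c):
    K=c["intrinsics"];d=c["depth"];h,w=d.shape
    u,v=np.meshgrid(np.arange(w),np.arange(h))
    P=np.stack([(u-K[0,2])/K[0,0]*d,(v-K[1,2])/K[1,1]*d,d],-1)
    X=(P-c["t"])@c["R"]; X[d==0]=np.nan
    return X
def save(c,n):
    cv2.imwrite("pics/"+n,c["color"][:,:,::-1])
E
python3 - <<'E'
from h import *
for n in("scene","top"):
    c=camera(n); save(c,n+"1.png"); X=cloud(c); np.savez(n+"1.npz",X=X,col=c["color"]); print(n,(-c["R"].T@c["t"]).round(3),c["intrinsics"][0,0])
s=read_state();print(s)
E
```

```text
scene [ 0.003 -0.437  0.778] 348.46778811860264
top [0.438 0.022 1.038] 367.55963264056015
{'time': 0.1, 'joint_positions': array([ 6.00758715e+01,  3.02731751e+01,  8.21497738e+01, -1.80794350e-03,
        6.76892868e+01, -1.02279150e+01]), 'joint_vel': array([ 0.07017446, -0.15833032, -0.06127007,  0.03221511, -0.05758636,
       -0.05035986]), 'joint_torque': array([-2.31372860e-04, -4.43303704e+01, -1.78583872e+01, -2.12579635e-04,
        3.88257133e-03, -2.71825293e-06]), 'tcp_pos': array([0.21030332, 0.58786571, 0.23043241]), 'ee_rot': array([-1.79889251e+02, -1.82843300e-02,  1.60304457e+02]), 'force': array([-0.11012033,  0.32167088, -0.17648977]), 'moment': array([-0.02844436,  0.00031589, -0.04470049]), 'finger_force': 0.0, 'width': 0.9988961985236221}
```

```bash
python3 -c "
import cv2,numpy as np
a=cv2.imread('pics/scene1.png');b=cv2.imread('pics/top1.png')
cv2.imwrite('pics/both.png',cv2.resize(np.hstack([a,b]),(800,300)));cv2.imwrite('pics/topb.png',cv2.resize(b,(800,600)))"
```

```text
(no output)
```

View pics/topb.png

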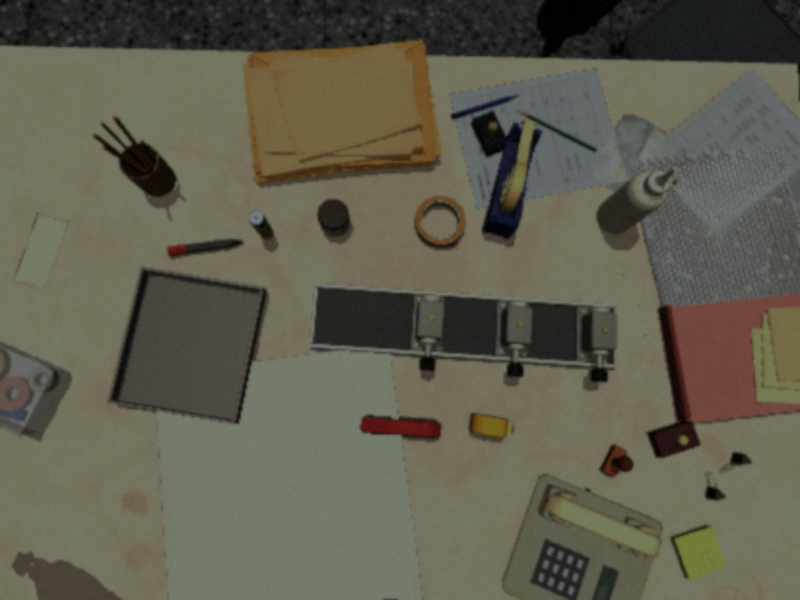

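View pics/scene1.png

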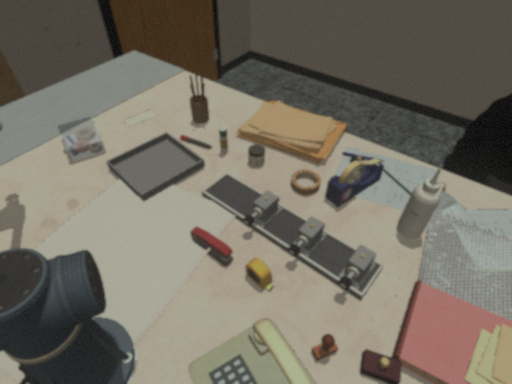

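Top view (800x600): track runs from (315,290) to (615,365), with three units at about x = 430, 518 and 602 px and their knobs below, toward the robot. Tray centre is about (190,345). The stapler (400,428) and tape measure (490,427) lie on the robot's side of the track.

```bash
cat >> h.py <<'E'
def blobs(X,z0,z1,box,amin=15,extra=None):
    m=(X[...,2]>z0)&(X[...,2]<z1)&(X[...,0]>box[0])&(X[...,0]<box[1])&(X[...,1]>box[2])&(X[...,1]<box[3])
    if extra is not None: m&=extra
    n,l,s,_=cv2.connectedComponentsWithStats(m.astype(np.uint8))
    out=[]
    for i in range(1,n):
        if s[i,4]<amin: continue
        p=X[l==i]; r=cv2.minAreaRect(p[:,:2].astype(np.float32)*1000)
        out.append((s[i,4],p.mean(0).round(4),np.round(r[0],1),np.round(r[1],1),round(r[2],1)))
    return out
E
python3 - <<'E'
from h import *
for n in("top","scene"):
    d=np.load(n+"1.npz");X=d["X"];col=d["col"].astype(int)
    print(n,"track+units");[print(b) for b in blobs(X,0.004,0.09,(.3,.7,-.4,.5),100)]
    print("tops");[print(b) for b in blobs(X,0.068,0.09,(.42,.65,-.4,.3))]
    print("knobs");[print(b) for b in blobs(X,0.038,0.068,(.3,.55,-.4,.2),8,col.max(2)<45)]
c=camera("top");np.save("K.npy",np.r_[c["intrinsics"].ravel(),c["R"].ravel(),c["t"]])
E
```

```text
top track+units
(np.int32(18153), array([0.5351, 0.0943, 0.0195]), array([488. ,  47.2]), array([890.5, 311.4]), 86.1)
(np.int32(330), array([ 0.3949, -0.1665,  0.0489]), array([ 393.1, -175.8]), array([78. , 34.1]), 81.0)
(np.int32(256), array([ 0.3337, -0.3849,  0.0362]), array([ 334., -389.]), array([25.7, 52.6]), 62.0)
tops
(np.int32(403), array([ 0.5738, -0.0642,  0.0754]), array([576.8, -64.3]), array([42.8, 73.1]), 89.4)
(np.int32(407), array([ 0.5653, -0.2148,  0.0754]), array([ 567.1, -216.3]), array([45. , 78.2]), 86.1)
(np.int32(413), array([ 0.5566, -0.3589,  0.0752]), array([ 558.1, -359.6]), array([43.4, 78.6]), 87.1)
knobs
(np.int32(8), array([ 0.5442, -0.0448,  0.0553]), array([544.4, -44.7]), array([11.2,  2.7]), 53.5)
(np.int32(22), array([ 0.5389, -0.1947,  0.055 ]), array([ 537.8, -195.3]), array([22.8,  6.1]), 28.4)
(np.int32(43), array([ 0.5354, -0.3394,  0.0524]), array([ 534.5, -339.9]), array([27.6,  8.8]), 23.4)
(np.int32(79), array([ 0.498 , -0.0596,  0.0631]), array([498.4, -59.8]), array([21.8, 21.8]), 89.7)
(np.int32(85), array([ 0.4884, -0.2096,  0.0622
[... 514 characters left out ...]
, -0.3852,  0.0384]), array([ 329.2, -387.1]), array([25.5, 50.8]), 55.3)
tops
(np.int32(290), array([ 0.5663, -0.0636,  0.0755]), array([573.6, -62. ]), array([45. , 74.3]), 87.0)
(np.int32(348), array([ 0.558 , -0.2144,  0.0754]), array([ 565.3, -213.6]), array([43.4, 75.5]), 86.2)
(np.int32(437), array([ 0.5498, -0.3588,  0.0754]), array([ 556.5, -358.3]), array([44.1, 75.7]), 86.6)
knobs
(np.int32(12), array([ 0.4928, -0.0662,  0.0614]), array([490.7, -66.6]), array([ 9.7, 10.9]), 31.2)
(np.int32(11), array([ 0.483 , -0.2169,  0.0617]), array([ 483.4, -215.6]), array([15.1,  7.8]), 13.1)
(np.int32(8), array([ 0.475 , -0.3611,  0.0618]), array([ 475.2, -360.8]), array([ 5.7, 11.3]), 88.3)
```

```bash
python3 -c "
import cv2
b=cv2.imread('pics/top1.png')[180:250,195:400]
cv2.imwrite('pics/crop.png',cv2.resize(b,None,fx=3.9,fy=3.9,interpolation=cv2.INTER_CUBIC)*2)"
```

```text
(no output)
```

View pics/crop.png

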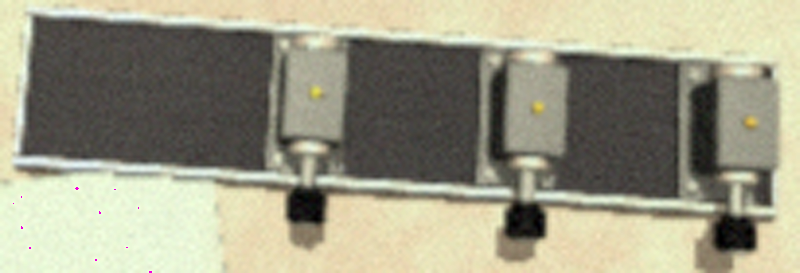

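Track yaw is about -3.3°. Knob centres are near (0.498,-0.060), (0.489,-0.210) and (0.4815,-0.354), and block tops read z ≈ 0.076 as expected. I'm moving to the first knob.

Call:
{"fn": "apply_moves", "kwargs": {
  "deltas": [
    [0.4, -1, 0, 0, 0, 0.547, 1],
    [0.4, -1, 0, 0, 0, 0.547, 1],
    [0.4, -1, 0, 0, 0, 0.547, 1],
    [0.4, -1, 0, 0, 0, 0.547, 1]
  ],
  "squeeze": 25
}}

```text
time: 0.48
tcp_pos: [0.2589, 0.4624, 0.2304]
ee_rot: [-179.6, -0.1, 176.6]
force: [1.6, 0.2, 0.5]
width: 0.999
finger_force: 0.0
```

Call:
{"fn": "apply_moves", "kwargs": {
  "deltas": [
    [0.4, -1, 0, 0, 0, 0, 1],
    [0.4, -1, 0, 0, 0, 0, 1],
    [0.4, -1, 0, 0, 0, 0, 1],
    [0.4, -1, 0, 0, 0, 0, 1]
  ]
}}

```text
time: 0.82
tcp_pos: [0.3076, 0.3436, 0.231]
ee_rot: [-179.8, -0.1, 176.4]
force: [-0.6, 0.1, -0.3]
width: 1.001
finger_force: 0.0
```

Call:
{"fn": "apply_moves", "kwargs": {
  "deltas": [
    [0.4, -1, 0, 0, 0, 0, 1],
    [0.4, -1, 0, 0, 0, 0, 1],
    [0.4, -1, 0, 0, 0, 0, 1],
    [0.4, -1, 0, 0, 0, 0, 1]
  ]
}}

```text
time: 1.15
tcp_pos: [0.3572, 0.2244, 0.2314]
ee_rot: [-179.9, 0.1, 176.3]
force: [0.3, -0.2, 0.6]
width: 1.002
finger_force: 0.0
```

Call:
{"fn": "apply_moves", "kwargs": {
  "deltas": [
    [0.4, -1, 0, 0, 0, 0, 1],
    [0.4, -1, 0, 0, 0, 0, 1],
    [0.4, -1, 0, 0, 0, 0, 1],
    [0.4, -1, 0, 0, 0, 0, 1]
  ]
}}

```text
time: 1.48
tcp_pos: [0.4066, 0.1042, 0.2318]
ee_rot: [-179.9, 0.3, 176.4]
force: [-0.3, 1.0, 0.0]
width: 0.999
finger_force: 0.0
```

Call:
{"fn": "apply_moves", "kwargs": {
  "deltas": [
    [0.4, -1, -0.8, 0, 0, 0, 1],
    [0.4, -1, -0.8, 0, 0, 0, 1],
    [0.4, -1, -0.8, 0, 0, 0, 1],
    [0.4, -1, -0.8, 0, 0, 0, 1],
    [0.4, -1, -0.8, 0, 0, 0, 1]
  ]
}}

```text
time: 1.9
tcp_pos: [0.4528, -0.0146, 0.1321]
ee_rot: [-180.0, -0.1, 176.4]
force: [0.5, 0.2, 1.0]
width: 0.997
finger_force: 0.0
```

Call:
{"fn": "apply_moves", "kwargs": {
  "deltas": [
    [0.39, -0.4, 0, 0, 0, 0, 1],
    [0.39, -0.4, 0, 0, 0, 0, 1],
    [0.39, -0.4, 0, 0, 0, 0, 1]
  ]
}}

```text
time: 2.15
tcp_pos: [0.5036, -0.0624, 0.1359]
ee_rot: [-179.9, 0.5, 176.6]
force: [0.6, 0.1, -0.4]
width: 1.0
finger_force: 0.0
```

Run:
```python
from h import *
d=np.load("top1.npz");X=d["X"];col=d["col"].astype(int)
for z in((0.006,0.018),(0.026,0.045)):
  print([b for b in blobs(X,*z,(.3,.66,.16,.5),100)])
s=read_state();print(s['time'],s['tcp_pos'],s['ee_rot'],s['force'])
```

```text
[(np.int32(6255), array([0.5299, 0.3605, 0.0107]), array([531.8, 358.9]), array([207.4, 231. ]), 80.8)]
[(np.int32(834), array([0.5265, 0.3596, 0.034 ]), array([531. , 355.2]), array([222.2, 240.3]), 80.9)]
2.15 [ 0.50361661 -0.06240102  0.1358867 ] [-179.86071906    0.47540118  176.55948857] [ 0.62430102  0.10951292 -0.44078847]
```

Call:
{"fn": "apply_moves", "kwargs": {
  "deltas": [
    [0, 0, -0.3, 0, 0, 0, 1],
    [0, 0, -0.55, 0, 0, 0, 1],
    [0, 0, -0.75, 0, 0, 0, 1],
    [0, 0, -0.85, 0, 0, 0, 1],
    [0, 0, -0.85, 0, 0, 0, 1]
  ]
}}

```text
time: 2.57
tcp_pos: [0.4957, -0.0573, 0.031]
ee_rot: [179.9, -0.3, 176.7]
force: [-0.2, 0.9, -0.6]
width: 1.0
finger_force: 0.0
```

Call:
{"fn": "apply_moves", "kwargs": {
  "deltas": [
    [0, 0, 0, 0, 0, 0, 0.1],
    [0, 0, 0, 0, 0, 0, 0.1],
    [0, 0, 0, 0, 0, 0, 0.1],
    [0, 0, 0, 0, 0, 0, 0.1],
    [0, 0, 0, 0, 0, 0, 0.1]
  ]
}}

```text
time: 2.98
tcp_pos: [0.4981, -0.0597, 0.0344]
ee_rot: [-180.0, 0.1, 176.7]
force: [-0.5, 0.8, 6.7]
width: 0.322
finger_force: 25.7
```

Call:
{"fn": "apply_moves", "kwargs": {
  "deltas": [
    [0, 0, 0, 0, 0, 0, 0.1],
    [0, 0, 0, 0, 0, 0, 0.1],
    [0, 0, 0, 0, 0, 0, 0.1],
    [0, 0, 0, 0, 0, 0, 0.1],
    [0, 0, 0, 0, 0, 0, 0.1]
  ]
}}

```text
time: 3.4
tcp_pos: [0.4981, -0.0597, 0.0344]
ee_rot: [-180.0, 0.1, 176.7]
force: [-0.1, 1.6, 6.0]
width: 0.318
finger_force: 25.4
```

Call:
{"fn": "apply_moves", "kwargs": {
  "deltas": [
    [0.01, 0, 0, 0, 0, 0, 0.1],
    [0.02, -0.001, 0, 0, 0, 0, 0.1],
    [0.03, -0.002, 0, 0, 0, 0, 0.1],
    [0.03, -0.002, 0, 0, 0, 0, 0.1]
  ]
}}

```text
time: 3.73
tcp_pos: [0.5006, -0.0599, 0.0343]
ee_rot: [-180.0, -0.0, 176.7]
force: [-1.7, 0.6, 8.0]
width: 0.316
finger_force: 25.5
```

Call:
{"fn": "apply_moves", "kwargs": {
  "deltas": [
    [0.01, 0, 0, 0, 0, 0, 0.1],
    [0.02, -0.001, 0, 0, 0, 0, 0.1],
    [0.02, -0.001, 0, 0, 0, 0, 0.1]
  ]
}}

```text
time: 3.98
tcp_pos: [0.5006, -0.0598, 0.0343]
ee_rot: [180.0, -0.3, 176.7]
force: [-6.4, -0.9, 10.5]
width: 0.316
finger_force: 25.7
```

Call:
{"fn": "apply_moves", "kwargs": {
  "deltas": [
    [0.01, 0, 0, 0, 0, 0, 0.1],
    [0.02, -0.001, 0, 0, 0, 0, 0.1],
    [0.02, -0.001, 0, 0, 0, 0, 0.1]
  ]
}}

```text
time: 4.23
tcp_pos: [0.5005, -0.0597, 0.0342]
ee_rot: [179.9, -0.6, 176.8]
force: [-9.8, -4.6, 14.2]
width: 0.319
finger_force: 26.0
```

Call:
{"fn": "apply_moves", "kwargs": {
  "deltas": [
    [0, 0, 0, 0, 0, 0, 1],
    [0, 0, 0, 0, 0, 0, 1],
    [0, 0, 0, 0, 0, 0, 1],
    [0, 0, 0.3, 0, 0, 0, 1],
    [0, 0, 0.62, 0, 0, 0, 1]
  ]
}}

```text
time: 4.65
tcp_pos: [0.504, -0.0594, 0.1055]
ee_rot: [179.9, -0.4, 176.7]
force: [1.3, 0.4, 0.7]
width: 0.99
finger_force: 0.0
```

Call:
{"fn": "apply_moves", "kwargs": {
  "deltas": [
    [-0.14, -0.33, 0, 0, 0, 0, 1],
    [-0.14, -0.66, 0, 0, 0, 0, 1],
    [-0.14, -1, 0, 0, 0, 0, 1]
  ]
}}

```text
time: 4.9
tcp_pos: [0.489, -0.1804, 0.1086]
ee_rot: [-180.0, 0.1, 176.9]
force: [0.9, -0.1, 0.1]
width: 0.997
finger_force: 0.0
```

Call:
{"fn": "apply_moves", "kwargs": {
  "deltas": [
    [0, -0.25, 0, 0, 0, 0, 1],
    [0, -0.25, -0.2, 0, 0, 0, 1],
    [0, -0.25, -0.5, 0, 0, 0, 1],
    [0, -0.25, -0.62, 0, 0, 0, 1],
    [0, -0.25, -0.62, 0, 0, 0, 1]
  ]
}}

```text
time: 5.32
tcp_pos: [0.4871, -0.2092, 0.0301]
ee_rot: [179.8, -0.3, 176.7]
force: [0.1, 1.2, 0.7]
width: 1.001
finger_force: 0.0
```

Call:
{"fn": "apply_moves", "kwargs": {
  "deltas": [
    [0, 0, 0, 0, 0, 0, 0.1],
    [0, 0, 0, 0, 0, 0, 0.1],
    [0, 0, 0, 0, 0, 0, 0.1],
    [0, 0, 0, 0, 0, 0, 0.1],
    [0, 0, 0, 0, 0, 0, 0.1]
  ]
}}

```text
time: 5.73
tcp_pos: [0.4898, -0.2105, 0.0345]
ee_rot: [-179.9, 0.1, 176.7]
force: [-0.3, 0.9, 6.0]
width: 0.317
finger_force: 25.4
```

Call:
{"fn": "apply_moves", "kwargs": {
  "deltas": [
    [0.01, 0, 0, 0, 0, 0, 0.1],
    [0.02, -0.001, 0, 0, 0, 0, 0.1],
    [0.03, -0.002, 0, 0, 0, 0, 0.1],
    [0.03, -0.002, 0, 0, 0, 0, 0.1]
  ]
}}

```text
time: 6.07
tcp_pos: [0.4928, -0.2106, 0.0345]
ee_rot: [-179.9, 0.0, 176.7]
force: [-2.5, -0.9, 7.1]
width: 0.317
finger_force: 25.1
```

Call:
{"fn": "apply_moves", "kwargs": {
  "deltas": [
    [0.01, 0, 0, 0, 0, 0, 0.1],
    [0.02, -0.001, 0, 0, 0, 0, 0.1],
    [0.02, -0.001, 0, 0, 0, 0, 0.1]
  ]
}}

```text
time: 6.32
tcp_pos: [0.4928, -0.2105, 0.0344]
ee_rot: [180.0, -0.3, 176.8]
force: [-7.1, -3.1, 10.6]
width: 0.317
finger_force: 25.3
```

Call:
{"fn": "apply_moves", "kwargs": {
  "deltas": [
    [0.01, 0, 0, 0, 0, 0, 0.1],
    [0.02, -0.001, 0, 0, 0, 0, 0.1],
    [0.02, -0.001, 0, 0, 0, 0, 0.1]
  ]
}}

```text
time: 6.57
tcp_pos: [0.4934, -0.21, 0.0344]
ee_rot: [179.9, -0.5, 176.8]
force: [-11.2, -3.1, 12.0]
width: 0.318
finger_force: 25.6
```

Call:
{"fn": "apply_moves", "kwargs": {
  "deltas": [
    [0, 0, 0, 0, 0, 0, 1],
    [0, 0, 0, 0, 0, 0, 1],
    [0, 0, 0, 0, 0, 0, 1],
    [0, 0, 0.3, 0, 0, 0, 1],
    [0, 0, 0.62, 0, 0, 0, 1]
  ]
}}

```text
time: 6.98
tcp_pos: [0.4959, -0.2091, 0.1054]
ee_rot: [179.7, -0.4, 176.7]
force: [-0.0, -0.2, 0.4]
width: 0.988
finger_force: 0.0
```

Call:
{"fn": "apply_moves", "kwargs": {
  "deltas": [
    [-0.136, -0.33, 0, 0, 0, 0, 1],
    [-0.136, -0.66, 0, 0, 0, 0, 1],
    [-0.136, -1, 0, 0, 0, 0, 1]
  ]
}}

```text
time: 7.23
tcp_pos: [0.4814, -0.331, 0.1087]
ee_rot: [-180.0, 0.1, 176.8]
force: [1.0, -0.4, -0.2]
width: 1.0
finger_force: 0.0
```

Call:
{"fn": "apply_moves", "kwargs": {
  "deltas": [
    [0, -0.196, 0, 0, 0, 0, 1],
    [0, -0.196, -0.2, 0, 0, 0, 1],
    [0, -0.196, -0.5, 0, 0, 0, 1],
    [0, -0.196, -0.62, 0, 0, 0, 1],
    [0, -0.196, -0.62, 0, 0, 0, 1]
  ]
}}

```text
time: 7.65
tcp_pos: [0.4792, -0.3521, 0.0295]
ee_rot: [179.7, -0.3, 176.7]
force: [-0.0, 0.5, -0.3]
width: 1.001
finger_force: 0.0
```

Call:
{"fn": "apply_moves", "kwargs": {
  "deltas": [
    [0, 0, 0, 0, 0, 0, 0.1],
    [0, 0, 0, 0, 0, 0, 0.1],
    [0, 0, 0, 0, 0, 0, 0.1],
    [0, 0, 0, 0, 0, 0, 0.1],
    [0, 0, 0, 0, 0, 0, 0.1]
  ]
}}

```text
time: 8.07
tcp_pos: [0.4819, -0.355, 0.0348]
ee_rot: [-179.8, 0.1, 176.7]
force: [-1.1, -0.6, 5.8]
width: 0.316
finger_force: 24.8
```

Call:
{"fn": "apply_moves", "kwargs": {
  "deltas": [
    [0.01, 0, 0, 0, 0, 0, 0.1],
    [0.02, -0.001, 0, 0, 0, 0, 0.1],
    [0.03, -0.002, 0, 0, 0, 0, 0.1],
    [0.03, -0.002, 0, 0, 0, 0, 0.1]
  ]
}}

```text
time: 8.4
tcp_pos: [0.4841, -0.3551, 0.0348]
ee_rot: [-179.9, -0.1, 176.7]
force: [-5.2, -1.9, 8.1]
width: 0.32
finger_force: 24.7
```

Call:
{"fn": "apply_moves", "kwargs": {
  "deltas": [
    [0.01, 0, 0, 0, 0, 0, 0.1],
    [0.02, -0.001, 0, 0, 0, 0, 0.1],
    [0.02, -0.001, 0, 0, 0, 0, 0.1]
  ]
}}

```text
time: 8.65
tcp_pos: [0.4843, -0.3549, 0.0347]
ee_rot: [-180.0, -0.3, 176.8]
force: [-10.8, -2.2, 9.9]
width: 0.317
finger_force: 24.9
```

Call:
{"fn": "apply_moves", "kwargs": {
  "deltas": [
    [0.01, 0, 0, 0, 0, 0, 0.1],
    [0.02, -0.001, 0, 0, 0, 0, 0.1],
    [0.02, -0.001, 0, 0, 0, 0, 0.1]
  ]
}}

```text
time: 8.9
tcp_pos: [0.4846, -0.3547, 0.0347]
ee_rot: [179.9, -0.5, 176.8]
force: [-15.5, -4.0, 13.4]
width: 0.317
finger_force: 25.2
```

Call:
{"fn": "apply_moves", "kwargs": {
  "deltas": [
    [-0.02, 0.001, 0, 0, 0, 0, 0.1],
    [-0.04, 0.002, 0, 0, 0, 0, 0.1],
    [-0.06, 0.003, 0, 0, 0, 0, 0.1],
    [-0.08, 0.005, 0, 0, 0, 0, 0.1],
    [-0.08, 0.005, 0, 0, 0, 0, 0.1]
  ]
}}

```text
time: 9.32
tcp_pos: [0.4809, -0.3547, 0.0348]
ee_rot: [-179.9, 0.2, 176.7]
force: [-0.6, -1.2, 6.4]
width: 0.317
finger_force: 24.5
```

Call:
{"fn": "apply_moves", "kwargs": {
  "deltas": [
    [-0.015, 0.001, 0, 0, 0, 0, 0.1],
    [-0.03, 0.002, 0, 0, 0, 0, 0.1],
    [-0.03, 0.002, 0, 0, 0, 0, 0.1]
  ]
}}

```text
time: 9.57
tcp_pos: [0.4776, -0.3544, 0.0348]
ee_rot: [-179.9, 0.2, 176.7]
force: [0.5, 0.6, 5.8]
width: 0.319
finger_force: 24.5
```

Call:
{"fn": "apply_moves", "kwargs": {
  "deltas": [
    [-0.015, 0.001, 0, 0, 0, 0, 0.1],
    [-0.03, 0.002, 0, 0, 0, 0, 0.1],
    [-0.03, 0.002, 0, 0, 0, 0, 0.1]
  ]
}}

```text
time: 9.82
tcp_pos: [0.474, -0.3541, 0.0348]
ee_rot: [-179.9, 0.2, 176.7]
force: [1.0, -0.7, 5.8]
width: 0.321
finger_force: 24.5
```

Call:
{"fn": "apply_moves", "kwargs": {
  "deltas": [
    [-0.015, 0.001, 0, 0, 0, 0, 0.1],
    [-0.03, 0.002, 0, 0, 0, 0, 0.1],
    [-0.03, 0.002, 0, 0, 0, 0, 0.1]
  ]
}}

```text
time: 10.07
tcp_pos: [0.4704, -0.3539, 0.0347]
ee_rot: [-179.9, 0.2, 176.7]
force: [0.7, 0.4, 5.3]
width: 0.32
finger_force: 24.4
```

Call:
{"fn": "apply_moves", "kwargs": {
  "deltas": [
    [-0.015, 0.001, 0, 0, 0, 0, 0.1],
    [-0.03, 0.002, 0, 0, 0, 0, 0.1],
    [-0.03, 0.002, 0, 0, 0, 0, 0.1]
  ]
}}

```text
time: 10.32
tcp_pos: [0.4688, -0.3545, 0.0345]
ee_rot: [-179.8, 0.4, 176.7]
force: [7.2, 1.1, 2.2]
width: 0.317
finger_force: 24.9
```

Call:
{"fn": "apply_moves", "kwargs": {
  "deltas": [
    [-0.01, 0.001, 0, 0, 0, 0, 0.1],
    [-0.02, 0.001, 0, 0, 0, 0, 0.1],
    [-0.02, 0.001, 0, 0, 0, 0, 0.1]
  ]
}}

```text
time: 10.57
tcp_pos: [0.4681, -0.3549, 0.0344]
ee_rot: [-179.7, 0.6, 176.6]
force: [10.9, 0.7, -1.1]
width: 0.315
finger_force: 25.0
```

Call:
{"fn": "apply_moves", "kwargs": {
  "deltas": [
    [0, 0, 0, 0, 0, 0, 1],
    [0, 0, 0, 0, 0, 0, 1],
    [0, 0, 0, 0, 0, 0, 1],
    [0, 0, 0.3, 0, 0, 0, 1],
    [0, 0, 0.62, 0, 0, 0, 1]
  ]
}}

```text
time: 10.98
tcp_pos: [0.4605, -0.3506, 0.1049]
ee_rot: [179.6, -0.4, 176.7]
force: [0.9, -0.1, 0.3]
width: 0.991
finger_force: 0.0
```

Call:
{"fn": "apply_moves", "kwargs": {
  "deltas": [
    [0.1, 0.33, 0, 0, 0, 0, 1],
    [0.2, 0.66, 0, 0, 0, 0, 1],
    [0.242, 1, 0, 0, 0, 0, 1]
  ]
}}

```text
time: 11.23
tcp_pos: [0.493, -0.233, 0.1086]
ee_rot: [-179.9, 0.1, 176.6]
force: [0.0, 0.3, -0.6]
width: 0.999
finger_force: 0.0
```

Call:
{"fn": "apply_moves", "kwargs": {
  "deltas": [
    [0, 0.19, 0, 0, 0, 0, 1],
    [0, 0.19, -0.2, 0, 0, 0, 1],
    [0, 0.19, -0.5, 0, 0, 0, 1],
    [0, 0.19, -0.62, 0, 0, 0, 1],
    [0, 0.19, -0.62, 0, 0, 0, 1]
  ]
}}

```text
time: 11.65
tcp_pos: [0.4894, -0.2082, 0.0302]
ee_rot: [179.8, -0.4, 176.7]
force: [-0.4, 0.2, 0.6]
width: 0.997
finger_force: 0.0
```

Call:
{"fn": "apply_moves", "kwargs": {
  "deltas": [
    [0, 0, 0, 0, 0, 0, 0.1],
    [0, 0, 0, 0, 0, 0, 0.1],
    [0, 0, 0, 0, 0, 0, 0.1],
    [0, 0, 0, 0, 0, 0, 0.1],
    [0, 0, 0, 0, 0, 0, 0.1]
  ]
}}

```text
time: 12.07
tcp_pos: [0.4926, -0.2105, 0.0344]
ee_rot: [-179.9, 0.1, 176.7]
force: [-0.3, 0.5, 6.7]
width: 0.317
finger_force: 25.5
```

Call:
{"fn": "apply_moves", "kwargs": {
  "deltas": [
    [-0.015, 0.001, 0, 0, 0, 0, 0.1],
    [-0.03, 0.002, 0, 0, 0, 0, 0.1],
    [-0.05, 0.003, 0, 0, 0, 0, 0.1],
    [-0.05, 0.003, 0, 0, 0, 0, 0.1]
  ]
}}

```text
time: 12.4
tcp_pos: [0.4874, -0.2103, 0.0344]
ee_rot: [-179.9, 0.2, 176.7]
force: [2.6, 0.7, 6.4]
width: 0.319
finger_force: 25.1
```

Call:
{"fn": "apply_moves", "kwargs": {
  "deltas": [
    [-0.015, 0.001, 0, 0, 0, 0, 0.1],
    [-0.03, 0.002, 0, 0, 0, 0, 0.1],
    [-0.03, 0.002, 0, 0, 0, 0, 0.1]
  ]
}}

```text
time: 12.65
tcp_pos: [0.4858, -0.2109, 0.0343]
ee_rot: [-179.8, 0.4, 176.7]
force: [5.5, 2.0, 3.2]
width: 0.313
finger_force: 24.9
```

Call:
{"fn": "apply_moves", "kwargs": {
  "deltas": [
    [-0.015, 0.001, 0, 0, 0, 0, 0.1],
    [-0.03, 0.002, 0, 0, 0, 0, 0.1],
    [-0.03, 0.002, 0, 0, 0, 0, 0.1]
  ]
}}

```text
time: 12.9
tcp_pos: [0.4851, -0.2112, 0.0341]
ee_rot: [-179.7, 0.8, 176.6]
force: [13.7, 3.8, -2.8]
width: 0.314
finger_force: 25.3
```

Call:
{"fn": "apply_moves", "kwargs": {
  "deltas": [
    [-0.015, 0.001, 0, 0, 0, 0, 0.1],
    [-0.03, 0.002, 0, 0, 0, 0, 0.1],
    [-0.03, 0.002, 0, 0, 0, 0, 0.1]
  ]
}}

```text
time: 13.15
tcp_pos: [0.4843, -0.2115, 0.0338]
ee_rot: [-179.6, 1.1, 176.5]
force: [21.0, 6.6, -10.5]
width: 0.316
finger_force: 25.8
```

Call:
{"fn": "apply_moves", "kwargs": {
  "deltas": [
    [0.03, 0, 0, 0, 0, 0, 1],
    [0.03, 0, 0, 0, 0, 0, 1],
    [0.03, 0, 0, 0, 0, 0, 1],
    [0.03, 0, 0.3, 0, 0, 0, 1],
    [0.03, 0, 0.62, 0, 0, 0, 1]
  ]
}}

```text
time: 13.57
tcp_pos: [0.4755, -0.2073, 0.1052]
ee_rot: [179.7, -0.6, 176.7]
force: [0.4, -0.1, 0.8]
width: 0.988
finger_force: 0.0
```

```bash
cat > look.py <<'E'
from h import *
import sys
for n in sys.argv[1:]:
    c=camera(n);X=cloud(c);col=c["color"].astype(int);save(c,"look_%s_%.0f.png"%(n,100*read_state()["time"]))
    print(n,"tops");[print(b) for b in blobs(X,0.068,0.09,(.42,.65,-.42,.45),40)]
    print("knobs");[print(b) for b in blobs(X,0.038,0.068,(.4,.525,-.42,.2),8,col.max(2)<45)]
E
python3 look.py top scene
```

```text
top tops
(np.int32(409), array([ 0.574 , -0.064 ,  0.0754]), array([576.7, -64.6]), array([44.1, 73.1]), 86.3)
(np.int32(408), array([ 0.5644, -0.214 ,  0.0754]), array([ 565.2, -214.9]), array([44.2, 79. ]), 84.9)
(np.int32(226), array([ 0.5702, -0.362 ,  0.0753]), array([ 567.2, -359.9]), array([42.8, 55.1]), 89.2)
knobs
(np.int32(63), array([ 0.5012, -0.0587,  0.0624]), array([501.1, -61.6]), array([25.2, 22. ]), 89.0)
scene tops
(np.int32(205), array([ 0.5595, -0.0585,  0.0756]), array([569.1, -61.9]), array([43.8, 64. ]), 86.4)
(np.int32(72), array([ 0.5344, -0.2055,  0.0749]), array([ 537.2, -206.3]), array([33.1, 18.6]), 88.6)
(np.int32(439), array([ 0.549 , -0.3577,  0.0751]), array([ 555.3, -357.2]), array([44. , 73.4]), 86.4)
knobs
```

Call:
{"fn": "apply_moves", "kwargs": {
  "deltas": [
    [0.1, 0.33, 0, 0, 0, 0, 1],
    [0.177, 0.66, 0, 0, 0, 0, 1],
    [0.177, 1, 0, 0, 0, 0, 1]
  ]
}}

```text
time: 13.92
tcp_pos: [0.5011, -0.0892, 0.1077]
ee_rot: [-180.0, 0.1, 176.5]
force: [-0.0, 0.7, -0.6]
width: 1.002
finger_force: 0.0
```

Call:
{"fn": "apply_moves", "kwargs": {
  "deltas": [
    [0, 0.24, 0, 0, 0, 0, 1],
    [0, 0.24, -0.2, 0, 0, 0, 1],
    [0, 0.24, -0.5, 0, 0, 0, 1],
    [0, 0.24, -0.62, 0, 0, 0, 1],
    [0, 0.24, -0.62, 0, 0, 0, 1]
  ]
}}

```text
time: 14.33
tcp_pos: [0.4966, -0.0591, 0.0301]
ee_rot: [179.9, -0.5, 176.7]
force: [-0.9, -1.0, 0.4]
width: 0.999
finger_force: 0.0
```

Call:
{"fn": "apply_moves", "kwargs": {
  "deltas": [
    [0, 0, 0, 0, 0, 0, 0.1],
    [0, 0, 0, 0, 0, 0, 0.1],
    [0, 0, 0, 0, 0, 0, 0.1],
    [0, 0, 0, 0, 0, 0, 0.1],
    [0, 0, 0, 0, 0, 0, 0.1]
  ]
}}

```text
time: 14.75
tcp_pos: [0.5008, -0.0605, 0.0344]
ee_rot: [-180.0, 0.1, 176.7]
force: [-0.6, -0.9, 5.4]
width: 0.315
finger_force: 25.7
```

Call:
{"fn": "apply_moves", "kwargs": {
  "deltas": [
    [-0.015, 0.001, 0, 0, 0, 0, 0.1],
    [-0.03, 0.002, 0, 0, 0, 0, 0.1],
    [-0.05, 0.003, 0, 0, 0, 0, 0.1],
    [-0.05, 0.003, 0, 0, 0, 0, 0.1]
  ]
}}

```text
time: 15.08
tcp_pos: [0.4955, -0.0603, 0.0342]
ee_rot: [-179.9, 0.2, 176.7]
force: [2.0, -0.2, 6.8]
width: 0.314
finger_force: 25.4
```

Call:
{"fn": "apply_moves", "kwargs": {
  "deltas": [
    [-0.015, 0.001, 0, 0, 0, 0, 0.1],
    [-0.03, 0.002, 0, 0, 0, 0, 0.1],
    [-0.03, 0.002, 0, 0, 0, 0, 0.1]
  ]
}}

```text
time: 15.33
tcp_pos: [0.4944, -0.0605, 0.0341]
ee_rot: [-179.9, 0.5, 176.7]
force: [5.6, 1.4, 2.8]
width: 0.318
finger_force: 25.2
```

Call:
{"fn": "apply_moves", "kwargs": {
  "deltas": [
    [-0.015, 0.001, 0, 0, 0, 0, 0.1],
    [-0.03, 0.002, 0, 0, 0, 0, 0.1],
    [-0.03, 0.002, 0, 0, 0, 0, 0.1]
  ]
}}

```text
time: 15.58
tcp_pos: [0.4941, -0.0606, 0.034]
ee_rot: [-179.9, 0.9, 176.6]
force: [12.4, 5.5, -3.7]
width: 0.318
finger_force: 25.3
```

```bash
python3 look.py top scene
```

```text
top tops
(np.int32(189), array([ 0.5907, -0.0674,  0.0762]), array([590.8, -65.5]), array([40.4, 44.1]), 89.6)
(np.int32(412), array([ 0.5647, -0.214 ,  0.0752]), array([ 567.7, -214.9]), array([44.3, 73.8]), 85.8)
(np.int32(423), array([ 0.5562, -0.3583,  0.0753]), array([ 559.2, -359.2]), array([44.3, 75.2]), 86.7)
knobs
(np.int32(73), array([ 0.4855, -0.2085,  0.0626]), array([ 487.3, -209.3]), array([21.8, 23.9]), 86.1)
(np.int32(75), array([ 0.4671, -0.351 ,  0.062 ]), array([ 468.8, -353. ]), array([23.2, 21.3]), 89.6)
scene tops
(np.int32(216), array([ 0.5743, -0.0674,  0.0766]), array([574.2, -63.2]), array([42.5, 68.9]), 87.5)
(np.int32(60), array([ 0.4872, -0.0349,  0.0798]), array([484.7, -30.3]), array([18.3, 38.1]), 32.1)
(np.int32(53), array([ 0.4844, -0.0834,  0.0841]), array([487.3, -87.1]), array([28.8, 22.7]), 85.5)
(np.int32(353), array([ 0.5577, -0.2141,  0.0752]), array([ 564.8, -213.6]), array([42.8, 74.2]), 86.2)
(np.int32(432), array([ 0.5493, -0.3576,  0.0752]), array([ 555.7, -357.1]), array([43.7, 74. ]), 86.2)
knobs
(np.int32(27), array([ 0.491 , -0.0525,  0.0633]), array([491. , -51.7]), array([27.8, 13.7]), 38.3)
```

Call:
{"fn": "apply_moves", "kwargs": {
  "deltas": [
    [0, 0, 0, 0, 0, 0, 0.1],
    [0.04, -0.002, 0, 0, 0, 0, 0.1],
    [0.08, -0.004, 0, 0, 0, 0, 0.1],
    [0.11, -0.006, 0, 0, 0, 0, 0.1],
    [0.13, -0.007, 0, 0, 0, 0, 0.1]
  ]
}}

```text
time: 16.1
tcp_pos: [0.4999, -0.0605, 0.0342]
ee_rot: [-180.0, -0.4, 176.8]
force: [-9.9, -6.8, 16.2]
width: 0.319
finger_force: 26.9
```

Call:
{"fn": "apply_moves", "kwargs": {
  "deltas": [
    [0.01, 0, 0, 0, 0, 0, 0.1],
    [0.025, -0.001, 0, 0, 0, 0, 0.1],
    [0.04, -0.002, 0, 0, 0, 0, 0.1],
    [0.04, -0.002, 0, 0, 0, 0, 0.1]
  ]
}}

```text
time: 16.43
tcp_pos: [0.4999, -0.0602, 0.0341]
ee_rot: [179.9, -0.9, 176.8]
force: [-13.5, -7.6, 19.5]
width: 0.316
finger_force: 27.2
```

Call:
{"fn": "apply_moves", "kwargs": {
  "deltas": [
    [0, 0, 0, 0, 0, 0, 1],
    [0, 0, 0, 0, 0, 0, 1],
    [0, 0, 0, 0, 0, 0, 1],
    [0, 0, 0.3, 0, 0, 0, 1],
    [0, 0, 0.62, 0, 0, 0, 1]
  ]
}}

```text
time: 16.85
tcp_pos: [0.5051, -0.0595, 0.1052]
ee_rot: [179.8, -0.5, 176.7]
force: [0.6, -0.2, -0.4]
width: 0.989
finger_force: 0.0
```

Call:
{"fn": "apply_moves", "kwargs": {
  "deltas": [
    [-0.1, -0.33, 0, 0, 0, 0, 1],
    [-0.177, -0.66, 0, 0, 0, 0, 1],
    [-0.177, -1, 0, 0, 0, 0, 1]
  ]
}}

```text
time: 17.1
tcp_pos: [0.4845, -0.1799, 0.108]
ee_rot: [179.9, -0.1, 176.9]
force: [-0.1, -0.2, -0.1]
width: 1.001
finger_force: 0.0
```

Call:
{"fn": "apply_moves", "kwargs": {
  "deltas": [
    [0, -0.24, 0, 0, 0, 0, 1],
    [0, -0.24, -0.2, 0, 0, 0, 1],
    [0, -0.24, -0.5, 0, 0, 0, 1],
    [0, -0.24, -0.62, 0, 0, 0, 1],
    [0, -0.24, -0.62, 0, 0, 0, 1]
  ]
}}

```text
time: 17.52
tcp_pos: [0.4839, -0.2079, 0.0298]
ee_rot: [179.8, -0.4, 176.7]
force: [0.2, 0.1, 0.9]
width: 1.001
finger_force: 0.0
```

Call:
{"fn": "apply_moves", "kwargs": {
  "deltas": [
    [0, 0, 0, 0, 0, 0, 0.1],
    [0, 0, 0, 0, 0, 0, 0.1],
    [0, 0, 0, 0, 0, 0, 0.1],
    [0, 0, 0, 0, 0, 0, 0.1],
    [0, 0, 0, 0, 0, 0, 0.1]
  ]
}}

```text
time: 17.93
tcp_pos: [0.487, -0.2098, 0.0346]
ee_rot: [-179.9, 0.1, 176.8]
force: [-1.0, -1.6, 7.7]
width: 0.317
finger_force: 25.2
```

Call:
{"fn": "apply_moves", "kwargs": {
  "deltas": [
    [0.02, -0.001, 0, 0, 0, 0, 0.1],
    [0.04, -0.002, 0, 0, 0, 0, 0.1],
    [0.06, -0.003, 0, 0, 0, 0, 0.1],
    [0.08, -0.004, 0, 0, 0, 0, 0.1]
  ]
}}

```text
time: 18.27
tcp_pos: [0.4926, -0.2094, 0.0344]
ee_rot: [179.9, -0.4, 176.8]
force: [-12.6, -3.5, 12.2]
width: 0.316
finger_force: 25.6
```

Call:
{"fn": "apply_moves", "kwargs": {
  "deltas": [
    [0.01, 0, 0, 0, 0, 0, 0.1],
    [0.02, -0.001, 0, 0, 0, 0, 0.1],
    [0.03, -0.002, 0, 0, 0, 0, 0.1],
    [0.03, -0.002, 0, 0, 0, 0, 0.1]
  ]
}}

```text
time: 18.6
tcp_pos: [0.4931, -0.2091, 0.0344]
ee_rot: [179.9, -0.7, 176.8]
force: [-16.3, -4.9, 14.3]
width: 0.314
finger_force: 25.8
```

Call:
{"fn": "apply_moves", "kwargs": {
  "deltas": [
    [0, 0, 0, 0, 0, 0, 1],
    [0, 0, 0, 0, 0, 0, 1],
    [0, 0, 0, 0, 0, 0, 1],
    [0, 0, 0.35, 0, 0, 0, 1],
    [0, 0, 0.7, 0, 0, 0, 1]
  ]
}}

```text
time: 19.02
tcp_pos: [0.4977, -0.2084, 0.1137]
ee_rot: [179.7, -0.5, 176.7]
force: [-0.2, 0.0, 0.5]
width: 0.987
finger_force: 0.0
```

Call:
{"fn": "apply_moves", "kwargs": {
  "deltas": [
    [0, -0.33, 0.2, 0, 0, 0, 1],
    [0.2, -0.66, 0.2, 0, 0, 0, 1],
    [0.4, -1, 0.2, 0, 0, 0, 1],
    [0.469, -1, 0.2, 0, 0, 0, 1]
  ]
}}

```text
time: 19.35
tcp_pos: [0.5587, -0.336, 0.1426]
ee_rot: [-179.6, 0.4, 176.6]
force: [1.0, -0.6, 0.2]
width: 0.999
finger_force: 0.0
```

```bash
python3 look.py top scene
```

```text
top tops
(np.int32(411), array([ 0.5733, -0.0644,  0.0753]), array([575.5, -64.3]), array([43. , 75.5]), 89.8)
(np.int32(343), array([ 0.5707, -0.2116,  0.0754]), array([ 570.6, -214. ]), array([42.6, 72.5]), 87.1)
(np.int32(177), array([ 0.5487, -0.356 ,  0.0758]), array([ 545. , -356.8]), array([43.5, 39.6]), 82.0)
knobs
(np.int32(70), array([ 0.4994, -0.0596,  0.0625]), array([499.9, -60.6]), array([24.3, 20.7]), 85.2)
scene tops
(np.int32(293), array([ 0.5659, -0.0639,  0.0753]), array([572.5, -62.4]), array([42.9, 73.9]), 88.9)
(np.int32(351), array([ 0.5591, -0.2138,  0.0752]), array([ 565.2, -213.4]), array([42.7, 76.6]), 85.8)
(np.int32(438), array([ 0.5492, -0.3574,  0.0752]), array([ 555.9, -357.2]), array([43.7, 74.7]), 86.4)
knobs
```

Call:
{"fn": "apply_moves", "kwargs": {
  "deltas": [
    [0, -0.235, 0, 0, 0, 0, 1],
    [0, -0.235, -0.25, 0, 0, 0, 1],
    [0, -0.235, -0.5, 0, 0, 0, 1],
    [0, -0.235, -0.75, 0, 0, 0, 1],
    [0, -0.235, -0.9, 0, 0, 0, 1]
  ]
}}

```text
time: 19.87
tcp_pos: [0.5535, -0.3552, 0.0292]
ee_rot: [179.7, -0.3, 176.7]
force: [-0.2, 0.4, -0.4]
width: 0.997
finger_force: 0.0
```

Call:
{"fn": "apply_moves", "kwargs": {
  "deltas": [
    [0, 0, 0, 0, 0, 0, 1],
    [0, 0, 0, 0, 0, 0, 0.2],
    [0, 0, 0, 0, 0, 0, 0.2],
    [0, 0, 0, 0, 0, 0, 0.2],
    [0, 0, 0, 0, 0, 0, 0.2]
  ],
  "squeeze": 60
}}

```text
time: 20.28
tcp_pos: [0.557, -0.3596, 0.0351]
ee_rot: [-179.8, 0.2, 176.7]
force: [3.0, -3.0, 0.5]
width: 0.506
finger_force: 62.6
```

Call:
{"fn": "apply_moves", "kwargs": {
  "deltas": [
    [0, 0, 0, 0, 0, 0, 0.2],
    [0, 0, 0.1, 0, 0, 0, 0.2],
    [0, 0, 0.2, 0, 0, 0, 0.2],
    [0, 0, 0.3, 0, 0, 0, 0.2],
    [0, 0, 0.3, 0, 0, 0, 0.2]
  ]
}}

```text
time: 20.7
tcp_pos: [0.556, -0.3584, 0.0711]
ee_rot: [-179.9, 0.1, 176.7]
force: [0.8, -1.2, -7.1]
width: 0.507
finger_force: 64.0
```

Call:
{"fn": "apply_moves", "kwargs": {
  "deltas": [
    [0, 0, 0.2, 0, 0, 0, 0.2],
    [0, 0, 0.4, 0, 0, 0, 0.2],
    [0, 0, 0.6, 0, 0, 0, 0.2],
    [0, 0, 0.75, 0, 0, 0, 0.2],
    [0, 0, 0.75, 0, 0, 0, 0.2]
  ]
}}

```text
time: 21.12
tcp_pos: [0.5571, -0.3595, 0.1629]
ee_rot: [-179.7, 0.3, 176.7]
force: [1.8, -0.2, -7.3]
width: 0.512
finger_force: 65.1
```

Call:
{"fn": "apply_moves", "kwargs": {
  "deltas": [
    [0, 0.1, 0, 0, 0, 0, 0.2],
    [0, 0.3, 0, 0, 0, 0, 0.2],
    [-0.02, 0.52, 0, 0, 0, 0, 0.2],
    [-0.035, 0.76, 0, 0, 0, 0, 0.2],
    [-0.035, 0.993, 0, 0, 0, 0, 0.2]
  ]
}}

```text
time: 21.53
tcp_pos: [0.5487, -0.2361, 0.1562]
ee_rot: [179.8, -0.3, 176.7]
force: [0.8, 0.5, -7.2]
width: 0.509
finger_force: 64.7
```

Call:
{"fn": "apply_moves", "kwargs": {
  "deltas": [
    [-0.01, 0.2, 0, 0, 0, 0, 0.2],
    [-0.02, 0.4, 0, 0, 0, 0, 0.2],
    [-0.02, 0.6, 0, 0, 0, 0, 0.2],
    [-0.035, 0.8, 0, 0, 0, 0, 0.2],
    [-0.035, 0.993, 0, 0, 0, 0, 0.2]
  ]
}}

```text
time: 21.95
tcp_pos: [0.5446, -0.1172, 0.1566]
ee_rot: [179.9, -0.3, 176.7]
force: [0.2, 1.0, -8.1]
width: 0.507
finger_force: 64.7
```

Call:
{"fn": "apply_moves", "kwargs": {
  "deltas": [
    [-0.01, 0.2, 0, 0, 0, 0, 0.2],
    [-0.02, 0.4, 0, 0, 0, 0, 0.2],
    [-0.02, 0.6, 0, 0, 0, 0, 0.2],
    [-0.035, 0.8, 0, 0, 0, 0, 0.2],
    [-0.035, 0.993, 0, 0, 0, 0, 0.2]
  ]
}}

```text
time: 22.37
tcp_pos: [0.5403, 0.0014, 0.1568]
ee_rot: [179.9, -0.3, 176.7]
force: [0.1, -0.4, -8.2]
width: 0.511
finger_force: 64.7
```

Call:
{"fn": "apply_moves", "kwargs": {
  "deltas": [
    [-0.01, 0.2, 0, 0, 0, 0, 0.2],
    [-0.02, 0.4, 0, 0, 0, 0, 0.2],
    [-0.02, 0.6, 0, 0, 0, 0, 0.2],
    [-0.035, 0.8, 0, 0, 0, 0, 0.2],
    [-0.035, 0.993, 0, 0, 0, 0, 0.2]
  ]
}}

```text
time: 22.78
tcp_pos: [0.536, 0.12, 0.1567]
ee_rot: [-180.0, -0.3, 176.7]
force: [0.6, 0.1, -8.8]
width: 0.508
finger_force: 64.7
```

Call:
{"fn": "apply_moves", "kwargs": {
  "deltas": [
    [-0.01, 0.2, 0, 0, 0, 0, 0.2],
    [-0.02, 0.4, 0, 0, 0, 0, 0.2],
    [-0.02, 0.6, 0, 0, 0, 0, 0.2],
    [-0.035, 0.8, 0, 0, 0, 0, 0.2],
    [-0.035, 0.993, 0, 0, 0, 0, 0.2]
  ]
}}

```text
time: 23.2
tcp_pos: [0.5317, 0.2387, 0.1565]
ee_rot: [-179.9, -0.3, 176.7]
force: [0.1, -0.1, -7.9]
width: 0.512
finger_force: 64.7
```

Call:
{"fn": "apply_moves", "kwargs": {
  "deltas": [
    [-0.01, 0.25, 0, 0, 0, -0.1, 0.2],
    [-0.02, 0.5, 0, 0, 0, -0.197, 0.2],
    [-0.02, 0.75, 0, 0, 0, -0.197, 0.2],
    [-0.035, 0.9, 0, 0, 0, -0.197, 0.2],
    [-0.035, 0.993, 0, 0, 0, -0.197, 0.2]
  ]
}}

```text
time: 23.62
tcp_pos: [0.5275, 0.3588, 0.1563]
ee_rot: [-179.9, -0.3, 170.9]
force: [0.2, -0.0, -7.4]
width: 0.509
finger_force: 64.6
```

Call:
{"fn": "apply_moves", "kwargs": {
  "deltas": [
    [0, 0, 0, 0, 0, 0, 0.2],
    [0, 0, 0, 0, 0, 0, 0.2],
    [0, 0, 0, 0, 0, 0, 0.2]
  ]
}}

```text
time: 23.87
tcp_pos: [0.5295, 0.3552, 0.1575]
ee_rot: [-179.8, -0.1, 170.8]
force: [0.2, -0.5, -8.3]
width: 0.51
finger_force: 64.6
```

Call:
{"fn": "apply_moves", "kwargs": {
  "deltas": [
    [0, 0, -0.25, 0, 0, 0, 0.2],
    [0, 0, -0.5, 0, 0, 0, 0.2],
    [0, 0, -0.75, 0, 0, 0, 0.2],
    [0, 0, -0.85, 0, 0, 0, 0.2],
    [0, 0, -0.92, 0, 0, 0, 0.2]
  ]
}}

```text
time: 24.28
tcp_pos: [0.5291, 0.3547, 0.0459]
ee_rot: [-179.8, -0.3, 170.7]
force: [-0.0, -0.4, -7.7]
width: 0.507
finger_force: 64.4
```

Call:
{"fn": "apply_moves", "kwargs": {
  "deltas": [
    [0, 0, 0, 0, 0, 0, 0.2],
    [0, 0, -0.02, 0, 0, 0, 0.2],
    [0, 0, -0.04, 0, 0, 0, 0.2],
    [0, 0, -0.06, 0, 0, 0, 0.2],
    [0, 0, -0.06, 0, 0, 0, 0.2]
  ]
}}

```text
time: 24.7
tcp_pos: [0.5309, 0.3571, 0.0419]
ee_rot: [180.0, 0.1, 170.8]
force: [-0.0, 0.6, -8.6]
width: 0.509
finger_force: 64.6
```

Call:
{"fn": "apply_moves", "kwargs": {
  "deltas": [
    [0, 0, -0.01, 0, 0, 0, 0.2],
    [0, 0, -0.02, 0, 0, 0, 0.2],
    [0, 0, -0.02, 0, 0, 0, 0.2]
  ]
}}

```text
time: 24.95
tcp_pos: [0.5304, 0.3569, 0.0388]
ee_rot: [180.0, 0.0, 170.8]
force: [-0.6, -0.1, -8.7]
width: 0.507
finger_force: 64.6
```

Call:
{"fn": "apply_moves", "kwargs": {
  "deltas": [
    [0, 0, -0.01, 0, 0, 0, 0.2],
    [0, 0, -0.02, 0, 0, 0, 0.2],
    [0, 0, -0.02, 0, 0, 0, 0.2]
  ]
}}

```text
time: 25.2
tcp_pos: [0.5306, 0.3569, 0.0362]
ee_rot: [180.0, 0.0, 170.8]
force: [-0.5, -1.3, -7.7]
width: 0.507
finger_force: 64.7
```

Call:
{"fn": "apply_moves", "kwargs": {
  "deltas": [
    [0, 0, -0.01, 0, 0, 0, 0.2],
    [0, 0, -0.01, 0, 0, 0, 0.2],
    [0, 0, -0.01, 0, 0, 0, 0.2]
  ]
}}

```text
time: 25.45
tcp_pos: [0.5306, 0.3569, 0.0361]
ee_rot: [180.0, 0.0, 170.8]
force: [-2.1, -0.7, 1.5]
width: 0.506
finger_force: 65.6
```

Contact: the unit's weight is on the tray floor. Next I release, rise and check.

Call:
{"fn": "apply_moves", "kwargs": {
  "deltas": [
    [0, 0, 0, 0, 0, 0, 0.85],
    [0, 0, 0, 0, 0, 0, 0.85],
    [0, 0, 0, 0, 0, 0, 0.85],
    [0, 0, 0, 0, 0, 0, 0.85]
  ]
}}

```text
time: 25.78
tcp_pos: [0.5311, 0.3571, 0.0354]
ee_rot: [179.9, 0.1, 170.8]
force: [0.1, 0.1, -0.1]
width: 0.851
finger_force: 0.0
```

Call:
{"fn": "apply_moves", "kwargs": {
  "deltas": [
    [0, 0, 0.2, 0, 0, 0, 0.85],
    [0, 0, 0.5, 0, 0, 0, 0.85],
    [0, 0, 0.8, 0, 0, 0, 0.85],
    [0, 0, 1, 0, 0, 0, 0.85],
    [0, 0, 1, 0, 0, 0, 0.85]
  ]
}}

```text
time: 26.2
tcp_pos: [0.5344, 0.3587, 0.1616]
ee_rot: [179.6, 0.6, 170.8]
force: [0.7, 0.8, -0.4]
width: 0.846
finger_force: 0.0
```

Call:
{"fn": "apply_moves", "kwargs": {
  "deltas": [
    [-0.5, 0.3, 0.4, 0, 0, 0, 0.85],
    [-1, 0.6, 0.6, 0, 0, 0, 0.85],
    [-1, 1, 0.6, 0, 0, 0, 0.85],
    [-1, 1, 0.6, 0, 0, 0, 0.85],
    [-1, 1, 0.6, 0, 0, 0, 0.85]
  ]
}}

```text
time: 26.62
tcp_pos: [0.4079, 0.4799, 0.2282]
ee_rot: [179.8, -0.0, 170.9]
force: [0.5, 0.2, 0.5]
width: 0.848
finger_force: 0.0
```

```bash
python3 look.py top scene; cp pics/look_top_*.png /tmp; ls -t pics|head -3; cp pics/$(ls -t pics|grep look_top|head -1) pics/final.png
```

```text
top tops
(np.int32(407), array([ 0.5736, -0.0642,  0.0753]), array([576.7, -64.6]), array([43.2, 73.5]), 89.0)
(np.int32(409), array([ 0.5656, -0.2138,  0.0754]), array([ 568.8, -213.9]), array([43.7, 76.2]), 88.1)
(np.int32(451), array([0.5298, 0.3552, 0.0758]), array([533.6, 355.4]), array([44.8, 73.5]), 80.8)
knobs
(np.int32(76), array([ 0.4994, -0.0599,  0.0622]), array([499.7, -61.3]), array([24.7, 23.7]), 89.2)
(np.int32(82), array([ 0.4923, -0.2075,  0.0624]), array([ 493. , -208.5]), array([24.8, 24.1]), 89.5)
scene tops
(np.int32(215), array([0.5222, 0.3553, 0.0764]), array([525.9, 358.1]), array([44.5, 81.7]), 81.8)
(np.int32(297), array([ 0.5665, -0.0642,  0.0753]), array([572. , -62.4]), array([44.1, 74.8]), 87.2)
(np.int32(347), array([ 0.5596, -0.2137,  0.0753]), array([ 566.4, -213.3]), array([42.4, 74.4]), 85.6)
knobs
(np.int32(10), array([ 0.4877, -0.2154,  0.062 ]), array([ 488.3, -215.5]), array([ 4.3, 10.7]), 65.1)
look_scene_2672.png
look_top_2667.png
look_scene_1945.png
```

View pics/final.png

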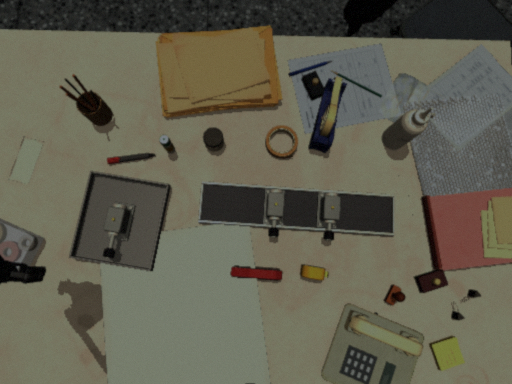

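The worn unit stands in the middle of the tray at (118,220). The two sound units are in the track at (275,205) and (330,210), with knob offsets of 74.3 and 73.5 mm (home). The other objects are where they were.

```bash
python3 -c "
from bench import *
print(hand_in())"
```

```text
the job is handed in; nothing more can be done
None
```

I handed the job in after about 27 s of robot time, with no verdict returned: the one worn unit (about 14 mm of travel) stands upright in the repair tray, and the two sound ones (about 5 mm) are in the track with their spindles home.

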